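# Nudge the earbud case through the spring flap

## Task

Put the copper-toned earbud case away in the wooden bay without picking it up: push the self-closing frosted-glass flap open with one fingertip and, while that finger is keeping the flap open, push the case along the stone and through the doorway with the other fingertip. Push it in far enough that the flap swings fully shut behind it, then come away. Never pinch, lift or tip the case, and leave the other things on the shelf where they stand.

Things in the scene. Friction and masses are not known exactly. Their poses are not given: they have to be found in the camera images.
- bay: fixed open-topped wooden bay on the shelf. Origin: shelf level, midway across its doorway; x points inwards through the doorway, y left as one looks in, z up. Inside 100 mm wide (y -50 to 50), 215 mm long (x 0 to 215), no sill: the shelf is its floor. Walls 10 mm thick, 40 mm high; doorway posts (x -9 to 5, y 50 to 64 either side) 52 mm high. Open above: fingers pointing down can pass through
- flap (a joint): angle (rad) of the frosted-glass flap across the doorway: 0 shut, grows as it swings into the bay, stop at 1.75. It opens only inwards and never stays open: a weak spring shuts it (0.006 N m when shut, 0.018 N m at 1 rad). Panel 96 mm wide, 4 mm thick, from 5 to 47 mm above the shelf. To shut, it needs the floor within 96 mm of its hinge free
- flap_edge (a point): middle of the flap's free upright edge, 26 mm above the shelf, 96 mm from the hinge; moves with the flap (shut: bay y = -46 mm)
- flap_hinge (a point): foot of the flap's upright hinge axis, at shelf level, on the left side of the doorway seen looking in (bay x = 0, y = 50 mm)
- case: copper-toned aluminium earbud case, loose rounded block lying flat: 44 mm along its x, 50 mm along its y, 24 mm high, about 70 g. Origin under its centre. It starts 100 to 140 mm outside the doorway (bay x -100 to -140), bay y -4 to -24 mm, its x within 0.15 rad of the bay's x. There is room for a finger between it and the flap and behind it
- powerbank: white power bank lying flat, 105 x 66 x 20 mm, origin under its centre; loose bystander
- dish: blue ceramic key dish, 104 mm across, 32 mm high, origin under its centre; loose bystander
- flashlight: black plastic flashlight standing on its head, 40 mm across at the foot, 100 mm high, origin under its centre; loose bystander
- charger: white plug charger, a 34 x 34 mm block 36 mm high with two brass pins upward (50 mm in all), origin under its centre; loose bystander
- padlock: small brass padlock lying flat, body 40 x 34 x 18 mm, steel shackle 25 mm farther along its x axis, origin under the body's centre; loose bystander
- glasses_case: grey glasses case lying flat, 155 x 58 x 42 mm, origin under its centre; loose bystander

How it is judged:
On the way, in this order (a step that is already met when the one before it is completed fails the run):
1. a finger holds the flap open (over 0.5 rad) before the middle of the case has come into the doorway (value of joint flap above 0.5 rad and contact force between the fingers and flap above 0.03 N and x of case in the frame of bay below -0.005 m), for 0.04 s.
2. the middle of the case passes the doorway while a finger still holds the flap open (value of joint flap above 0.5 rad and contact force between the fingers and flap above 0.03 N and x of case in the frame of bay between 0 and 0.06 m), for 0.04 s.
At the end, for the whole second after the job is handed in: the case lies flat and still on the shelf inside the bay (its middle over 80 mm past the doorway line) and the flap is shut behind it (under 0.06 rad) (x of case in the frame of bay between 0.08 and 0.2 m and y of case in the frame of bay between -0.05 and 0.05 m and height (world z) of case below 0.006 m and angle between case's own z axis and vertical below 0.1 rad and linear speed of case below 0.02 m/s and value of joint flap below 0.06 rad); the robot touches nothing.
It fails at once if the case is lifted (8 mm off the shelf) or tipped (0.35 rad) (height (world z) of case above 0.008 m or angle between case's own z axis and vertical above 0.35 rad).
It fails at once if the case is pinched or pressed hard (over 15 N from the fingers) (contact force between the fingers and case above 15 N).
It fails at once if another thing on the shelf is moved by more than 15 mm or tipped (distance of any of powerbank, dish, flashlight, charger, padlock, glasses_case from where it was at the start of the episode above 0.015 m or angle between any of powerbank, dish, flashlight, charger, padlock, glasses_case's own z axis and vertical above 0.3 rad).
It also fails if it takes over 40 s, if anything falls off the work surface, if the arm or the gripper's body presses on something with over 40 N, if the wrist force passes 120 N, or if a joint passes its speed limit or range.

## Robot

A 6-joint arm with a two-finger parallel gripper is mounted at the origin on the work surface. World frame = base frame: x ahead of the robot, y to its left, z up, the work surface at z = 0. Lengths are in m, angles in rad, forces in N, time in s.
With the tool pointing down it reaches from about 0.25 to 0.725 m from the base axis. Payload 4 kg.
Tool frame: the origin (TCP) lies on the centre line of the jaws, within the pads' length; the fingertips stand ahead of it and the grasp point (between the pads) lies 11 mm behind it (bot.tip_extent is the z of the fingertips in the tool frame, in m); z points along the fingers, y is the direction in which the jaws open and shut (so a half turn about z gives the same grasp; the last joint's range is limited). The gripper opens to 85 mm and grips with 20 to 120 N. Pads are 22 mm wide; open, the fingers measure 114 mm over their backs; the gripper's body (76 mm by 85 mm) begins 54 mm behind the grasp point. The pads swing forward as they close: fully open they stand 13 mm farther back than shut.
Start: joints at [-1.151, 0.241, 0.005, 1.335, 0, 1.571], TCP at [0.204, -0.457, 0.212] pointing down, gripper open.
Joint ranges: [-2.72, 2.72], [-1.05, 1.87], [-1.09, 1.28], [-1.99, 2.15], [-1.42, 1.44], [-3.14, 3.14]. Speed limits (rad/s): [2.79, 2.79, 3.14, 3.14, 3.14, 3.14].

## Interface

Orientations are given as a unit quaternion [x, y, z, w].
In Python, from workcell import bot gives the robot as it stands.
- The arm moves only by the shell command python3 -m jog 'ROWS'. ROWS is JSON, a list that holds one entry, the list of rows, each a list of 7 numbers: the shift along the world's x, y, z in m, then the turn, a rotation vector about the world's x, y, z in degrees, then the closure in counts, from 0 (fully open) to 255 (shut). In form: [[[tx, ty, tz, ax, ay, az, fingers], ...]]. A call has 1 to 10 rows; each row is the pose to reach, as a shift and turn from the pose commanded when the call began; what a row does not reach only later rows make up. A row lasts 1/12 s, in which the tool goes at most 41.7 mm and 7.16 degrees, less where a joint would pass 70% of its speed; a pose out of reach is approached as far as the arm can. A call with a gripper value outside its range is refused whole. The fingers move at their own pace and stop on an object; the grip force is fixed at half the most. Time passes only in rows, so rows that repeat a pose let the fingers close. It gives the time, the measured TCP pose, the force and the opening at its end, in the units of the state.
- bot.get_obs(): the state, without advancing time (a new reading comes with each control period).
- bot.camera(name): name is "side" or "top" or "wrist"; returns the picture (384x512x3 uint8, blue, green, red); there is no depth.
- bot.camera_model(name): a dict with "K" (3x3 intrinsics, pixels), "k1" (the pictures are not rectified: a ray, as slopes to the right and down, at radius r is drawn at 1 + k1 r^2 times it, then the intrinsics apply), "T" (4x4, takes a point from camera to world coordinates). Camera axes: x right, y down, z forward; pixel columns grow to the right and rows downward; lengths in m; the calibration is good to about 2 mm. A picture is of the moment at which its call begins: read the wrist's pose just before it. camera_model takes no time and is no camera call; for the wrist camera it gives the pose at the moment of the call.
- bot.job_done(): hands the job in, once; it reports no verdict.
The state is a dict: "clock": time; "joint_pos": joint angles; "joint_vel": joint speeds; "tau": joint torques, N m; "eef_pos": TCP position; "tool_rot": TCP orientation; "ft_force": force on the tool from outside, world axes, zero at the start; "ft_torque": the same for the moment, N m; "grip_width": finger opening in m.
Only numpy, scipy, OpenCV 4.12 (cv2) and the standard library are available. Lean on these libraries where they do the work, as an engineer would, in place of code of your own. Each camera call takes 0.05 s, during which the arm holds its last target. There are 200 camera calls.

## Working session

There is one attempt and no reset: what is moved stays moved. The work goes in short steps, Python scripts to look and compute and a shell command to move; the robot and the scene stay as the last step left them, time stands still between calls to the robot, and variables do not carry over. Pictures are saved under pics/ and viewed, about 8 in all and at most 12, crops included, and the job is handed in when it is done.

```bash
mkdir -p pics; ls; python3 - <<'E'
from workcell import bot
import cv2
for n in("top","side"):
    cv2.imwrite(f"pics/{n}0.png",bot.camera(n)); m=bot.camera_model(n); print(n,m["K"],m["k1"],m["T"])
o=bot.get_obs();print(o["clock"],o["eef_pos"],o["tool_rot"],o["grip_width"],bot.tip_extent)
E
```

```text
pics
top [[450.98385374   0.         252.13687753]
 [  0.         450.98385374 189.51758417]
 [  0.           0.           1.        ]] -0.12640891628542178 [[-0.00971665 -0.99869242  0.05018996  0.52235622]
 [-0.99968199  0.01086982  0.02275444 -0.04302407]
 [-0.02327025 -0.04995291 -0.99848045  0.8219953 ]
 [ 0.          0.          0.          1.        ]]
side [[356.5526545    0.         253.38501523]
 [  0.         356.5526545  187.98076185]
 [  0.           0.           1.        ]] -0.07894940450642951 [[-0.98184348 -0.12593498  0.14185824  0.4462264 ]
 [-0.18887702  0.71831467 -0.66958905  0.5006785 ]
 [-0.01757417 -0.68422541 -0.7290588   0.64732697]
 [ 0.          0.          0.          1.        ]]
0.1 [ 0.20355523 -0.45603823  0.21141677] [ 9.78048645e-01  2.08374633e-01 -2.10464303e-04 -9.03723916e-04] 0.08543107042175885 0.008
```

View pics/top0.png

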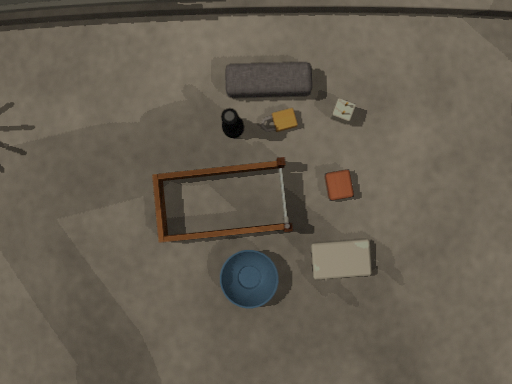

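View pics/side0.png

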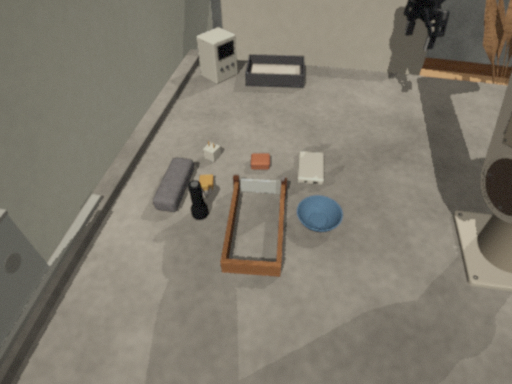

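The top view shows the bay opening to image-right (world −y), with the case at about (339,185) and the flap between (281,165) and (287,226). I'll enlarge that part.

```bash
cat > h.py <<'E'
import numpy as np, cv2
from workcell import bot
def ray(n,px):
    m=bot.camera_model(n);K=np.array(m["K"]);T=np.array(m["T"])
    u=(np.array(px,float)-K[:2,2])/np.array([K[0,0],K[1,1]])
    s=u.copy()
    for _ in range(20): s=u/(1+m["k1"]*(s@s))
    return T[:3,3],T[:3,:3]@np.r_[s,1]
def pt(n,px,z):
    o,d=ray(n,px); return o+d*(z-o[2])/d[2]
def proj(n,P):
    m=bot.camera_model(n);K=np.array(m["K"]);T=np.array(m["T"])
    c=T[:3,:3].T@(np.array(P,float)-T[:3,3]);s=c[:2]/c[2];s=s*(1+m["k1"]*(s@s))
    return K[:2,:2]@s+K[:2,2]
E
python3 - <<'E'
import cv2
i=cv2.imread("pics/top0.png")
c=cv2.resize(i[145:250,150:360],None,fx=3.8,fy=3.8,interpolation=cv2.INTER_CUBIC)
c=cv2.convertScaleAbs(c,alpha=1.6,beta=10)
cv2.imwrite("pics/crop0.png",c)
E
```

```text
(no output)
```

View pics/crop0.png

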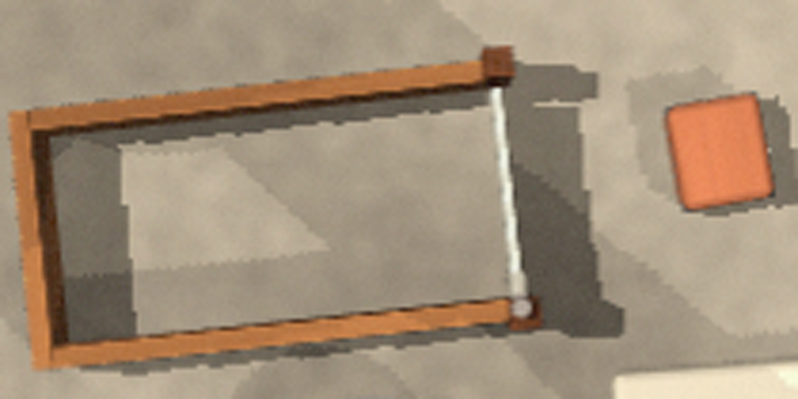

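```bash
cat > m.py <<'E'
from h import *
from scipy.optimize import least_squares
P=lambda a,b,z: pt("top",((a+.5)/3.8-.5+150,(b+.5)/3.8-.5+145),z)
# (bay pt, crop px)
D=[((225,-60,40),(10,112)),((225,60,40),(35,370)),((-2,-57,52),(498,66)),((0,50,50),(520,307)),((5,-60,40),(482,62)),((215,-50,40),(32,131)),((215,50,40),(53,346))]
W=np.array([P(*c,b[2]/1e3)[:2] for b,c in D]);B=np.array([b[:2] for b,c in D])/1e3
R=lambda t:np.array([[np.cos(t),-np.sin(t)],[np.sin(t),np.cos(t)]])
f=lambda q:(B@R(q[2]).T+q[:2]-W).ravel()
s=least_squares(f,[.5,-.1,1.57]);q=s.x
print("bay",q,"res mm",np.round(1e3*s.fun.reshape(-1,2),1))
np.save("bay.npy",q)
tb=lambda p:R(q[2]).T@(np.array(p)[:2]-q[:2])
C=np.array([P(*c,.022) for c in((666,106),(756,94),(773,196),(687,210))])
cb=np.array([tb(c) for c in C]);print("case corners bay mm\n",np.round(1e3*cb,1));c=cb.mean(0);print("ctr",c,"world",C.mean(0))
print("sides",[np.linalg.norm(cb[i]-cb[i-1]) for i in range(4)])
u=(cb[0]-cb[1])+(cb[3]-cb[2]);print("yaw in bay",np.arctan2(u[1],u[0]))
for nm,px,z in[("pb",(311,243),.02),("pb",(370,240),.02),("pb",(372,277),.02),("pb",(314,279),.02),("padlock",(285,119),.018),("padlock shackle",(265,124),.01),("charger",(344,110),.036),("fl foot",(233,129),0.),("fl top",(229,116),.1),("dish l",(221,279),.032),("dish r",(278,279),.032),("dish t",(250,251),.032)]:
    w=pt("top",px,z);print(nm,np.round(w[:2],3),np.round(1e3*tb(w)))
print("side-view check case", proj("side",[*(q[:2]+R(q[2])@c),.024]))
E
python3 m.py
```

```text
bay [ 0.55082133 -0.07893342  1.65902824] res mm [[ 0.   0.1]
 [-0.4  1.1]
 [ 0.  -1. ]
 [ 1.9  0.1]
 [-0.9 -0.6]
 [-0.1 -0.3]
 [-0.5  0.5]]
case corners bay mm
 [[ -78.9  -33.8]
 [-121.7  -35.2]
 [-124.5   13.1]
 [ -83.6   15.6]]
ctr [-0.10217867 -0.01006858] world [ 0.56985447 -0.17982741  0.022     ]
sides [np.float64(0.04962399407534748), np.float64(0.042829362514027046), np.float64(0.04845974042735539), np.float64(0.04099858632338415)]
yaw in bay 0.04710969170276033
pb [ 0.467 -0.128] [-42.  88.]
pb [ 0.47  -0.234] [-147.   94.]
pb [ 0.405 -0.236] [-144.  159.]
pb [ 0.403 -0.133] [-41. 152.]
padlock [ 0.689 -0.085] [ -18. -138.]
padlock shackle [ 0.682 -0.049] [  18. -134.]
charger [ 0.701 -0.189] [-123. -140.]
fl foot [0.676 0.01 ] [  77. -132.]
fl top [0.679 0.01 ] [  77. -135.]
dish l [0.406 0.031] [122. 135.]
dish r [ 0.405 -0.069] [ 23. 144.]
dish t [ 0.455 -0.02 ] [67. 91.]
side-view check case [260.33909288 158.05995331]
```

Measurements agree with the given sizes: bay residuals are under 2 mm and the case sides come out at 42×49 mm. The case is at bay (−102, −10) mm with a yaw of about 3°.

Plan: line the jaws up with bay x at about a 60 mm gap and straddle the case. Then drive straight in, so the leading finger opens the flap and the trailing finger pushes the case.

```bash
python3 -m jog '[[[0.037,0.028,0,0,0,-2,75],[0.074,0.056,0,0,0,-5,75],[0.111,0.084,0,0,0,-8,75],[0.148,0.112,0,0,0,-11,75],[0.185,0.14,0,0,0,-14,75],[0.222,0.168,0,0,0,-17,75],[0.259,0.196,0,0,0,-19,75],[0.296,0.224,0,0,0,-19,75],[0.333,0.252,0,0,0,-19,75],[0.366,0.2775,0,0,0,-19,75]]]'
python3 -m jog '[[[0,0,-0.03,0,0,0,75],[0,0,-0.06,0,0,0,75],[0,0,-0.09,0,0,0,75],[0,0,-0.1,0,0,0,75],[0,0,-0.1,0,0,0,75],[0,0,-0.1,0,0,0,75]]]'
python3 - <<'E'
from h import *
from scipy.spatial.transform import Rotation as Ro
o=bot.get_obs();q=np.load("bay.npy");d=np.array([np.cos(q[2]),np.sin(q[2])]);v=np.array(o["eef_pos"])[:2]-q[:2]
print(o["clock"],o["eef_pos"],o["grip_width"],bot.tip_extent,"bay",v@d,v@[-d[1],d[0]]);M=Ro.from_quat(o["tool_rot"]).as_matrix();print("y axis deg",np.degrees(np.arctan2(M[1,1],M[0,1])),"want",np.degrees(q[2])-180,M[:,2])
w=bot.camera("wrist");t=bot.camera("top")
cv2.imwrite("pics/both1.png",np.hstack([w[:,:400],cv2.resize(t[110:240,260:400],None,fx=2.95,fy=2.95)[:384]])[:, :800])
E
```

```text
clock: 0.93
eef_pos: [0.537, -0.2033, 0.2117]
tool_rot: [0.999, 0.044, -0.0, -0.0]
ft_force: [-0.1, -1.4, -0.1]
grip_width: 0.0602
clock: 1.43
eef_pos: [0.5357, -0.2051, 0.1123]
tool_rot: [0.999, 0.044, -0.0, -0.0]
ft_force: [0.2, -0.3, -0.3]
grip_width: 0.0602
1.4333 [ 0.53568675 -0.20509383  0.11233163] 0.060190843776932894 0.008 bay -0.12433603101144489 0.02619264607041559
y axis deg -84.9650085694772 want -84.94468361802781 [-9.46801602e-04  3.71076623e-04 -9.99999483e-01]
```

View pics/both1.png

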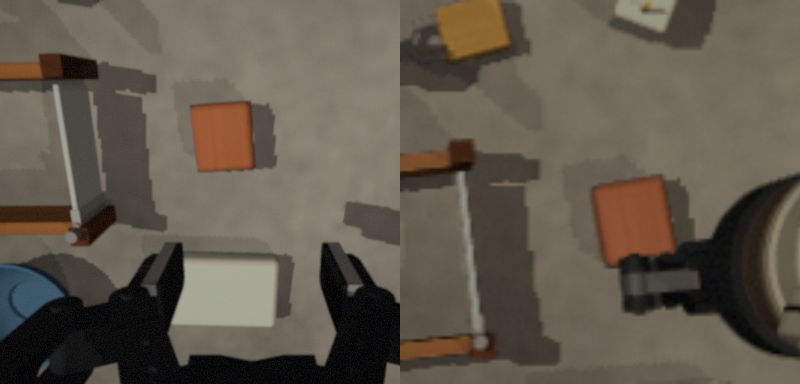

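The wrist image shows the case between (191,106) and (255,170), clear of the fingers. The last move fell short by about (34, 26.5) mm. I'll correct that and cross-check the case position from the wrist view.

```bash
python3 - <<'E'
from h import *
q=np.load("bay.npy");c,s=np.cos(q[2]),np.sin(q[2])
for n,p,z in[("c",(192,107),.022),("c",(250,102),.022),("c",(254,168),.022),("c",(198,170),.022),("hinge",(73,237),.05),("post-",(50,58),.052)]:
    v=pt("wrist",p,z)[:2]-q[:2];print(n,np.round(1e3*np.array([c*v[0]+s*v[1],-s*v[0]+c*v[1]]),1))
E
python3 -m jog '[[[0.017,0.013,0,0,0,0,75],[0.034,0.0265,0,0,0,0,75],[0.034,0.0265,0,0,0,0,75],[0.034,0.0265,0,0,0,0,75]]]'
```

```text
c [-82.4 -36.4]
c [-124.1  -39.8]
c [-127.     8.5]
c [-84.7  10. ]
hinge [ 2.8 52.6]
post- [ -1.4 -67.5]
clock: 1.87
eef_pos: [0.5717, -0.1786, 0.1143]
tool_rot: [0.999, 0.045, 0.002, 0.001]
ft_force: [-0.6, -0.3, -0.1]
grip_width: 0.0606
```

```bash
python3 -m jog '[[[0.002,-0.002,-0.03,0,0,0,75],[0.002,-0.002,-0.06,0,0,0,75],[0.002,-0.002,-0.08,0,0,0,75],[0.002,-0.002,-0.09,0,0,0,75],[0.002,-0.002,-0.09,0,0,0,75],[0.002,-0.002,-0.09,0,0,0,75],[0.002,-0.002,-0.09,0,0,0,75]]]'
python3 - <<'E'
from h import *
o=bot.get_obs();q=np.load("bay.npy");d=np.array([np.cos(q[2]),np.sin(q[2])]);v=np.array(o["eef_pos"])[:2]-q[:2]
print(o["eef_pos"],o["ft_force"],"bay",v@d,v@[-d[1],d[0]])
w=bot.camera("wrist");t=bot.camera("side")
cv2.imwrite("pics/both2.png",np.hstack([w[:,:400],cv2.resize(t[110:206,190:290],None,fx=4,fy=4)]))
E
```

```text
clock: 2.45
eef_pos: [0.5733, -0.1813, 0.0243]
tool_rot: [0.999, 0.044, 0.002, 0.001]
ft_force: [0.3, -0.4, 0.3]
grip_width: 0.0604
[ 0.57329458 -0.18129577  0.02425468] [ 0.29073158 -0.41658522  0.32543942] bay -0.10394444996994032 -0.01336591596866449
```

View pics/both2.png

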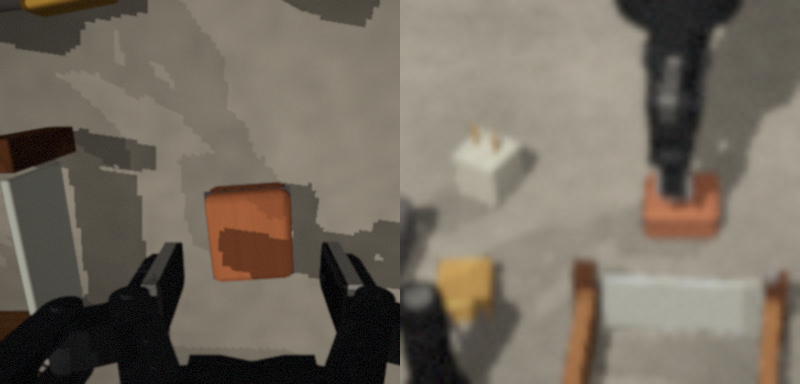

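The wrist view shows the case at columns 207–292, centred between the fingers at about 180 and 322. The side view shows the leading finger in front of the case. I'll check the lateral alignment with numbers.

```bash
python3 - <<'E'
from h import *
q=np.load("bay.npy");c,s=np.cos(q[2]),np.sin(q[2])
for n,p,z in[("c",(206,193),.022),("c",(289,186),.022),("c",(293,273),.022),("c",(213,280),.022)]:
    v=pt("wrist",p,z)[:2]-q[:2];print(n,np.round(1e3*np.array([c*v[0]+s*v[1],-s*v[0]+c*v[1]]),1))
e=bot.get_obs()["eef_pos"];print(proj("wrist",[e[0],e[1],e[2]-.008]))
# finger in side: leading finger tip centre approx crop(675,197)
B=lambda P:(1e3*np.array([c*(P[0]-q[0])+s*(P[1]-q[1]),-s*(P[0]-q[0])+c*(P[1]-q[1])])).round(1)
S=lambda a,b:((a-400)/4+190,b/4+110)
print("finger",B(pt("side",S(675,197),.018)))
print("case side front",B(pt("side",S(645,208),.022)),B(pt("side",S(719,208),.022)))
E
```

```text
c [-81.1 -36.9]
c [-122.3  -40.5]
c [-125.9    7.9]
c [-82.9  12. ]
[251.66262845 231.92923849]
finger [-103.8  -14.4]
case side front [-87.3 -32.3] [-91.3  15.3]
```

Finger and case line up laterally within about 2 mm. Next I'll lower slightly and begin the push along bay x, direction (−0.088, 0.996).

```bash
python3 -m jog '[[[0,0,-0.004,0,0,0,75],[0,0,-0.008,0,0,0,75],[-0.0005,0.006,-0.008,0,0,0,75],[-0.001,0.012,-0.008,0,0,0,75],[-0.0016,0.018,-0.008,0,0,0,75],[-0.0021,0.024,-0.008,0,0,0,75],[-0.0026,0.03,-0.008,0,0,0,75],[-0.0032,0.036,-0.008,0,0,0,75],[-0.0037,0.042,-0.008,0,0,0,75],[-0.0042,0.048,-0.008,0,0,0,75]]]'
python3 -m jog '[[[-0.0005,0.006,0,0,0,0,75],[-0.001,0.012,0,0,0,0,75],[-0.0016,0.018,0,0,0,0,75],[-0.0021,0.024,0,0,0,0,75],[-0.0026,0.03,0,0,0,0,75],[-0.0032,0.036,0,0,0,0,75]]]'
python3 - <<'E'
from h import *
o=bot.get_obs();q=np.load("bay.npy");d=np.array([np.cos(q[2]),np.sin(q[2])]);v=np.array(o["eef_pos"])[:2]-q[:2]
print(o["eef_pos"],o["ft_force"],"bay",v@d,v@[-d[1],d[0]])
w=bot.camera("wrist");t=bot.camera("side")
cv2.imwrite("pics/both3.png",np.hstack([w[:,:400],cv2.resize(t[140:236,200:300],None,fx=4,fy=4)]))
E
```

```text
clock: 3.38
eef_pos: [0.5677, -0.1317, 0.0143]
tool_rot: [0.999, 0.044, 0.0, 0.0]
ft_force: [0.6, -0.5, -0.4]
grip_width: 0.06
clock: 3.88
eef_pos: [0.5645, -0.096, 0.0142]
tool_rot: [0.999, 0.044, 0.0, 0.0]
ft_force: [0.6, -0.3, 0.4]
grip_width: 0.0603
[ 0.56448834 -0.0959662   0.01424054] [ 0.63319279 -0.3271291   0.35870986] bay -0.01817082444417118 -0.012112964575020159
```

View pics/both3.png

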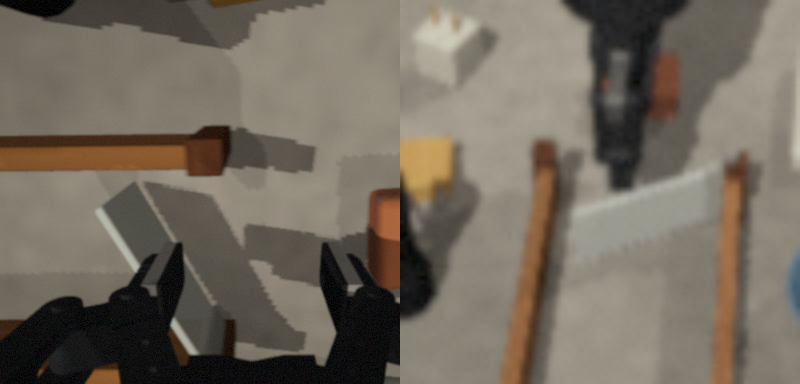

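```bash
python3 - <<'E'
from h import *
q=np.load("bay.npy");c,s=np.cos(q[2]),np.sin(q[2])
B=lambda P:(1e3*np.array([c*(P[0]-q[0])+s*(P[1]-q[1]),-s*(P[0]-q[0])+c*(P[1]-q[1])])).round(1)
for p in[(369,196),(369,283)]: print(B(pt("wrist",p,.022)))
e=np.array(bot.get_obs()["eef_pos"])
# where finger tips would project for several tip heights, finger inner faces +-30 along bay x, lateral +-11
for dz in (-.008,0,.005,.01,.02):
    print(dz,[proj("wrist",[e[0]+a*c-b*s,e[1]+a*s+b*c,e[2]+dz]).round() .tolist() for a in(.03,-.03) for b in(-.011,.011)])
w=bot.camera("wrist"); t=bot.camera("top")
cv2.imwrite("pics/w4.png",np.hstack([cv2.convertScaleAbs(w[150:384,130:512],alpha=1.8),cv2.resize(t[130:240,260:400],None,fx=2.13,fy=2.13)[:234]]))
E
```

```text
[-72.7 -37.1]
[-77.4   9.2]
-0.008 [[194.0, 212.0], [196.0, 251.0], [309.0, 213.0], [307.0, 251.0]]
0 [[192.0, 218.0], [194.0, 257.0], [311.0, 218.0], [309.0, 258.0]]
0.005 [[190.0, 221.0], [192.0, 262.0], [313.0, 222.0], [311.0, 262.0]]
0.01 [[188.0, 225.0], [191.0, 267.0], [315.0, 226.0], [312.0, 267.0]]
0.02 [[184.0, 234.0], [187.0, 277.0], [319.0, 234.0], [316.0, 278.0]]
```

View pics/w4.png

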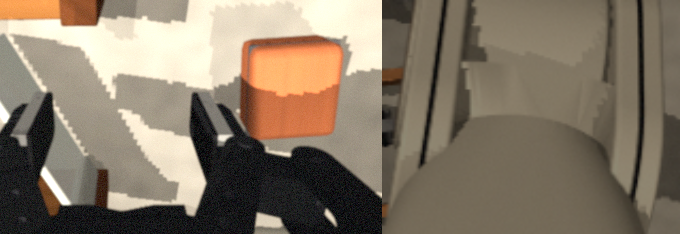

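The finger passed above the case. Both views put the fingertips about 27–30 mm higher than I assumed: the pad tip appears at wrist (181,243), where (194,212) was expected. The case has stayed put behind the trailing finger at bay x of about −100. I'll go up, return to straddling it, and find the floor by careful descent with a force check.

```bash
python3 -m jog '[[[0,0,0.03,0,0,0,75],[0,0,0.05,0,0,0,75],[0.003,-0.03,0.05,0,0,0,75],[0.006,-0.06,0.05,0,0,0,75],[0.0075,-0.085,0.05,0,0,0,75],[0.0075,-0.085,0.05,0,0,0,75],[0.0075,-0.085,0.05,0,0,0,75],[0.0075,-0.085,0.05,0,0,0,75]]]'
cat > seg.py <<'E'
from h import *
def case(n="wrist"):
    q=np.load("bay.npy");c,s=np.cos(q[2]),np.sin(q[2])
    h=cv2.cvtColor(cv2.GaussianBlur(bot.camera(n),(3,3),0),cv2.COLOR_BGR2HSV)
    m=cv2.inRange(h,(3,130,60),(11,255,255));N,L,S,C=cv2.connectedComponentsWithStats(m)
    for k in 1+np.argsort(-S[1:,4])[:3]:
        p=np.argwhere(L==k)[:,::-1].astype(np.float32)
        if len(p)<150: continue
        r=cv2.boxPoints(cv2.minAreaRect(p))
        w=np.array([pt(n,x,.022)[:2] for x in r])-q[:2];b=1e3*w@np.array([[c,-s],[s,c]])
        print(n,S[k].tolist(),"bay ctr",b.mean(0).round(1),"corners",b.round(0).tolist())
    o=bot.get_obs();v=np.array(o["eef_pos"])[:2]-q[:2]
    print("tcp bay",1e3*(v@[c,s]),1e3*(v@[-s,c]),"z",o["eef_pos"][2],"F",np.round(o["ft_force"],1),"t",o["clock"])
if __name__=="__main__":
    import sys
    for n in sys.argv[1:] or ["wrist"]: case(n)
E
python3 seg.py
```

```text
clock: 4.75
eef_pos: [0.5716, -0.1815, 0.0639]
tool_rot: [0.999, 0.044, -0.0, -0.0]
ft_force: [1.0, -0.3, -0.3]
grip_width: 0.0604
wrist [213, 165, 73, 81, 5139] bay ctr [-102.   -14.4] corners [[-79.0, -38.0], [-121.0, -41.0], [-126.0, 9.0], [-81.0, 13.0]]
wrist [34, 125, 29, 27, 514] bay ctr [ 17.6 -57.3] corners [[25.0, -65.0], [9.0, -66.0], [10.0, -50.0], [27.0, -49.0]]
tcp bay -103.44424639941082 -11.764357765103812 z 0.0639157726395631 F [-0.3  0.3 -0.4] t 4.8
```

The case hasn't moved. Now descending while watching force.

```bash
python3 -m jog '[[[0,0,-0.03,0,0,0,75],[0,0,-0.05,0,0,0,75],[0,0,-0.055,0,0,0,75],[0,0,-0.06,0,0,0,75],[0,0,-0.062,0,0,0,75],[0,0,-0.062,0,0,0,75]]]'
python3 - <<'E'
from h import *
w=bot.camera("wrist");t=bot.camera("side")
cv2.imwrite("pics/both5.png",np.hstack([w[:,:400],cv2.resize(t[110:206,190:290],None,fx=4,fy=4)]))
E
python3 seg.py wrist
```

```text
clock: 5.3
eef_pos: [0.5726, -0.1811, 0.0027]
tool_rot: [0.999, 0.044, 0.0, 0.0]
ft_force: [0.0, -1.2, 0.2]
grip_width: 0.0605
wrist [199, 194, 98, 110, 9491] bay ctr [-102.8  -15. ] corners [[-81.0, -40.0], [-122.0, -43.0], [-127.0, 10.0], [-81.0, 13.0]]
tcp bay -104.28920309265533 -13.073004673840272 z 0.003452196010121547 F [-0.7 -0.   0.2] t 5.45
```

View pics/both5.png

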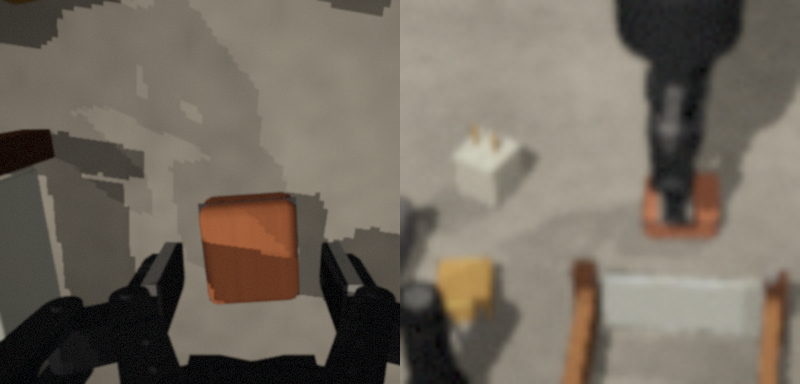

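Still no floor contact at TCP z = 3 mm, which confirms the fingers end well behind the stated extent. I'll work out the tip height from the side image, where the tip is at about (677,225).

```bash
python3 - <<'E'
from h import *
q=np.load("bay.npy");c,s=np.cos(q[2]),np.sin(q[2])
o,d=ray("side",((677-400)/4+190,225/4+110))
for z in(.01,.015,.02,.025,.03,.035,.04):
    P=o+d*(z-o[2])/d[2];v=P[:2]-q[:2];print(z,round(1e3*(c*v[0]+s*v[1]),1),round(1e3*(-s*v[0]+c*v[1]),1))
E
python3 -m jog '[[[0,0,-0.003,0,0,0,75],[0,0,-0.006,0,0,0,75],[0,0,-0.008,0,0,0,75],[0,0,-0.008,0,0,0,75]]]'
```

```text
0.01 -85.8 -11.5
0.015 -80.5 -11.0
0.02 -75.3 -10.5
0.025 -70.0 -10.0
0.03 -64.7 -9.5
0.035 -59.4 -9.0
0.04 -54.2 -8.5
clock: 5.78
eef_pos: [0.5715, -0.1814, -0.0064]
tool_rot: [0.999, 0.044, -0.001, -0.0]
ft_force: [0.2, -0.0, 0.1]
grip_width: 0.0603
```

```bash
python3 -m jog '[[[0,0,-0.002,0,0,0,75],[0,0,-0.004,0,0,0,75],[0,0,-0.005,0,0,0,75],[0,0,-0.005,0,0,0,75]]]'
python3 -m jog '[[[0,0,-0.001,0,0,0,75],[0,0,-0.002,0,0,0,75],[0,0,-0.003,0,0,0,75],[0,0,-0.003,0,0,0,75]]]'
```

```text
clock: 6.12
eef_pos: [0.5717, -0.1814, -0.0112]
tool_rot: [0.999, 0.044, -0.0, -0.0]
ft_force: [0.4, -0.2, 0.7]
grip_width: 0.06
clock: 6.45
eef_pos: [0.5719, -0.1814, -0.014]
tool_rot: [0.999, 0.044, -0.0, -0.0]
ft_force: [-0.1, 0.4, -0.7]
grip_width: 0.0602
```

```bash
python3 -m jog '[[[0,0,-0.001,0,0,0,75],[0,0,-0.002,0,0,0,75],[0,0,-0.002,0,0,0,75]]]'
python3 -m jog '[[[-0.0005,0.005,0,0,0,0,75],[-0.0009,0.01,0,0,0,0,75],[-0.0013,0.015,0,0,0,0,75],[-0.0018,0.02,0,0,0,0,75],[-0.0018,0.02,0,0,0,0,75]]]'
python3 - <<'E'
from h import *
w=bot.camera("wrist");t=bot.camera("side")
cv2.imwrite("pics/both6.png",np.hstack([w[:,:400],cv2.resize(t[110:206,190:290],None,fx=4,fy=4)]))
E
python3 seg.py wrist
```

```text
clock: 6.7
eef_pos: [0.5718, -0.1814, -0.016]
tool_rot: [0.999, 0.044, -0.0, -0.0]
ft_force: [-0.5, 0.2, 0.1]
grip_width: 0.0603
clock: 7.12
eef_pos: [0.57, -0.1601, -0.0158]
tool_rot: [0.999, 0.045, -0.0, -0.0]
ft_force: [-0.0, 0.0, -0.3]
grip_width: 0.0603
wrist [214, 203, 110, 120, 12227] bay ctr [-90.5 -16.9] corners [[-69.0, -44.0], [-111.0, -44.0], [-114.0, 10.0], [-68.0, 10.0]]
tcp bay -83.69430672478781 -12.17346125931062 z -0.015683853985325444 F [-0.2 -0.1 -0.3] t 7.2667
```

View pics/both6.png

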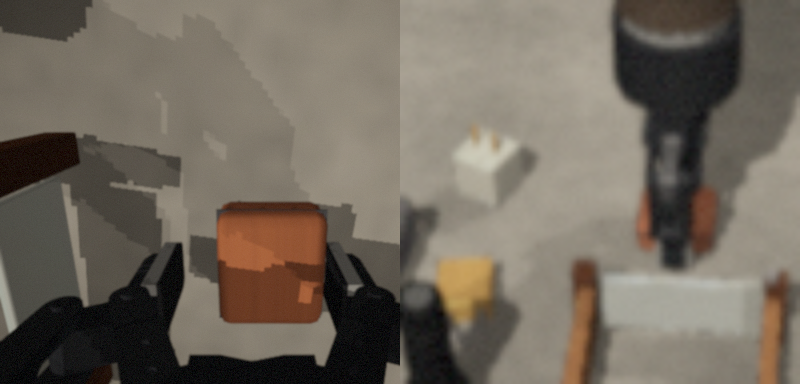

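The case is now being pushed: back face flat on the trailing finger, yaw about 0, laterally centred. Before entering the doorway I need the clearance of the gripper body over the 52 mm posts. In the side image the body's bottom edge is at about row 105 and the tip at about row 265.

```bash
python3 - <<'E'
from h import *
q=np.load("bay.npy");c,s=np.cos(q[2]),np.sin(q[2])
for nm,px,X in[("tip outer",(675,265),(-40,-54)),("tip start of case bottom",(645,252),(-68,)),("body bottom L",(640,108),(-40,-60,-84)),("body bottom R",(712,108),(-40,-60,-84)),("body wide L",(617,75),(-40,-60,-84)),("wide R",(740,75),(-40,-60,-84))]:
    o,d=ray("side",((px[0]-400)/4+190,px[1]/4+110))
    for x in X:
        # z where ray meets bay plane x
        o2=np.array([c,s])@(o[:2]-q[:2]);d2=np.array([c,s])@d[:2];t=(x/1e3-o2)/d2;P=o+t*d;v=P[:2]-q[:2]
        print(nm,x,"z",round(1e3*P[2],1),"y",round(1e3*(-s*v[0]+c*v[1]),1))
E
```

```text
tip outer -40 z 19.1 y -8.6
tip outer -54 z 5.0 y -9.9
tip start of case bottom -68 z 1.2 y -30.7
body bottom L -40 z 142.2 y -27.5
body bottom L -60 z 126.1 y -30.1
body bottom L -84 z 106.7 y -33.1
body bottom R -40 z 144.8 y 13.1
body bottom R -60 z 128.8 y 11.8
body bottom R -84 z 109.5 y 10.2
body wide L -40 z 164.6 y -39.7
body wide L -60 z 149.2 y -42.7
body wide L -84 z 130.7 y -46.2
wide R -40 z 168.7 y 28.1
wide R -60 z 153.4 y 27.3
wide R -84 z 135.1 y 26.3
```

The body bottom is above z = 100 mm, so it clears the posts. Continuing the push.

```bash
python3 -m jog '[[[-0.0005,0.006,0,0,0,0,75],[-0.001,0.012,0,0,0,0,75],[-0.0016,0.018,0,0,0,0,75],[-0.0021,0.024,0,0,0,0,75],[-0.0026,0.03,0,0,0,0,75],[-0.0032,0.036,0,0,0,0,75],[-0.0037,0.042,0,0,0,0,75],[-0.0042,0.048,0,0,0,0,75],[-0.0048,0.054,0,0,0,0,75],[-0.0053,0.06,0,0,0,0,75]]]'
python3 seg.py wrist
python3 -m jog '[[[-0.0005,0.006,0,0,0,0,75],[-0.001,0.012,0,0,0,0,75],[-0.0016,0.018,0,0,0,0,75],[-0.0021,0.024,0,0,0,0,75],[-0.0026,0.03,0,0,0,0,75],[-0.003,0.034,0,0,0,0,75],[-0.003,0.034,0,0,0,0,75]]]'
python3 - <<'E'
from h import *
w=bot.camera("wrist");t=bot.camera("side")
cv2.imwrite("pics/both7.png",np.hstack([w[:,:400],cv2.resize(t[140:236,210:310],None,fx=4,fy=4)]))
E
python3 seg.py wrist
```

```text
clock: 8.1
eef_pos: [0.5649, -0.101, -0.0157]
tool_rot: [0.999, 0.044, 0.0, 0.0]
ft_force: [0.6, -1.7, 1.6]
grip_width: 0.0606
wrist [218, 211, 109, 112, 11642] bay ctr [-30.2 -15.2] corners [[-8.0, 10.0], [-9.0, -40.0], [-50.0, -40.0], [-54.0, 10.0]]
wrist [148, 153, 49, 47, 1802] bay ctr [  7.7 -53.8] corners [[17.0, -45.0], [16.0, -63.0], [-2.0, -63.0], [-1.0, -45.0]]
wrist [224, 203, 94, 7, 538] bay ctr [-29.1 -42.3] corners [[-11.0, -43.0], [-47.0, -43.0], [-47.0, -41.0], [-11.0, -41.0]]
tcp bay -21.868942890375024 -11.965133739812636 z -0.015826668536701304 F [-0.3  0.8  0.9] t 8.15
clock: 8.73
eef_pos: [0.5617, -0.0662, -0.0159]
tool_rot: [0.999, 0.045, -0.0, -0.0]
ft_force: [1.3, -0.4, 1.0]
grip_width: 0.0603
wrist [215, 211, 110, 113, 11674] bay ctr [  3.4 -15.1] corners [[26.0, 10.0], [25.0, -40.0], [-17.0, -40.0], [-20.0, 10.0]]
wrist [221, 136, 100, 74, 2634] bay ctr [  3.7 -55.1] corners [[22.0, -69.0], [-14.0, -69.0], [-15.0, -41.0], [22.0, -41.0]]
tcp bay 10.69913684679401 -12.111171419349072 z -0.01586255261448509 F [0.1 0.3 0.8] t 8.8833
```

View pics/both7.png

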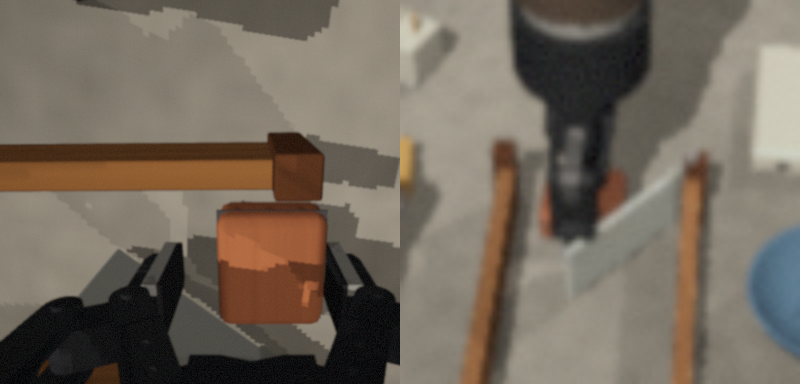

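The flap is held open by the leading finger in line with the case, at roughly 0.8 rad, and the case middle is at +3 mm in the doorway. Continuing inwards.

```bash
python3 -m jog '[[[-0.0005,0.006,0,0,0,0,75],[-0.001,0.012,0,0,0,0,75],[-0.0016,0.018,0,0,0,0,75],[-0.0021,0.024,0,0,0,0,75],[-0.0026,0.03,0,0,0,0,75],[-0.0032,0.036,0,0,0,0,75],[-0.0037,0.042,0,0,0,0,75],[-0.0042,0.048,0,0,0,0,75],[-0.0048,0.054,0,0,0,0,75],[-0.0053,0.06,0,0,0,0,75]]]'
python3 seg.py wrist
python3 -m jog '[[[-0.0005,0.006,0,0,0,0,75],[-0.001,0.012,0,0,0,0,75],[-0.0016,0.018,0,0,0,0,75],[-0.0021,0.024,0,0,0,0,75],[-0.0026,0.03,0,0,0,0,75],[-0.0032,0.036,0,0,0,0,75],[-0.0037,0.042,0,0,0,0,75],[-0.0042,0.048,0,0,0,0,75],[-0.0048,0.054,0,0,0,0,75],[-0.0053,0.06,0,0,0,0,75]]]'
python3 seg.py wrist
```

```text
clock: 9.72
eef_pos: [0.5565, -0.0068, -0.0158]
tool_rot: [0.999, 0.044, 0.0, 0.0]
ft_force: [0.5, -1.1, 1.4]
grip_width: 0.0604
wrist [218, 211, 109, 113, 11667] bay ctr [ 64.2 -15. ] corners [[87.0, 10.0], [85.0, -40.0], [44.0, -40.0], [41.0, 10.0]]
wrist [408, 134, 104, 66, 2356] bay ctr [ -5.2 -56.6] corners [[17.0, -52.0], [16.0, -70.0], [-26.0, -62.0], [-27.0, -43.0]]
wrist [224, 204, 94, 6, 532] bay ctr [ 65.2 -42.1] corners [[83.0, -43.0], [48.0, -43.0], [47.0, -41.0], [83.0, -41.0]]
tcp bay 72.42314879942649 -12.026405406203454 z -0.01580302256691913 F [-0.3 -0.1 -0.2] t 9.7667
clock: 10.6
eef_pos: [0.5513, 0.0513, -0.0158]
tool_rot: [0.999, 0.046, -0.0, -0.001]
ft_force: [-0.4, -1.9, 0.8]
grip_width: 0.0606
wrist [218, 211, 109, 112, 11655] bay ctr [121.9 -15.2] corners [[144.0, 10.0], [143.0, -40.0], [102.0, -40.0], [98.0, 10.0]]
wrist [224, 203, 95, 7, 549] bay ctr [122.9 -42.3] corners [[141.0, -41.0], [141.0, -43.0], [105.0, -44.0], [105.0, -41.0]]
tcp bay 130.26333234238024 -12.003193091330363 z -0.01577659669696463 F [ 0.7 -0.2  0.3] t 10.65
```

Next: push 20 mm more (case to about 142), back off 6 mm, and lift.

```bash
python3 -m jog '[[[-0.0005,0.006,0,0,0,0,75],[-0.001,0.012,0,0,0,0,75],[-0.0015,0.017,0,0,0,0,75],[-0.0018,0.02,0,0,0,0,75],[-0.0018,0.02,0,0,0,0,75],[-0.0016,0.017,0,0,0,0,75],[-0.0013,0.014,0,0,0,0,75],[-0.0013,0.014,0,0,0,0,75]]]'
python3 seg.py wrist
python3 -m jog '[[[0,0,0.01,0,0,0,75],[0,0,0.03,0,0,0,75],[0,0,0.06,0,0,0,75],[0,0,0.09,0,0,0,75],[0,0,0.12,0,0,0,75],[0,0,0.15,0,0,0,75],[0,0,0.18,0,0,0,75],[0,0,0.2,0,0,0,75]]]'
python3 -m jog '[[[-0.04,-0.03,0,0,0,0,75],[-0.08,-0.06,0,0,0,0,75],[-0.12,-0.09,0,0,0,0,75],[-0.15,-0.12,0,0,0,0,75],[-0.17,-0.15,0,0,0,0,75],[-0.17,-0.18,0,0,0,0,75],[-0.17,-0.21,0,0,0,0,75],[-0.17,-0.24,0,0,0,0,75],[-0.17,-0.24,0,0,0,0,75],[-0.17,-0.24,0,0,0,0,75]]]'
python3 - <<'E'
from h import *
w=bot.camera("side");t=bot.camera("top")
cv2.imwrite("pics/fin.png",np.hstack([cv2.resize(w[130:290,140:350],None,fx=1.9,fy=1.9)[:,:399],cv2.resize(t[50:314,140:390],None,fx=1.6,fy=1.6)[:304,:400]]))
E
python3 seg.py top
```

```text
clock: 11.32
eef_pos: [0.5507, 0.0577, -0.0159]
tool_rot: [0.999, 0.051, -0.0, -0.003]
ft_force: [-0.1, 0.1, 0.2]
grip_width: 0.0603
wrist [208, 210, 110, 113, 11658] bay ctr [131.6 -15.5] corners [[153.0, -40.0], [111.0, -41.0], [108.0, 9.0], [154.0, 10.0]]
wrist [215, 203, 94, 6, 536] bay ctr [132.5 -42.6] corners [[150.0, -43.0], [115.0, -44.0], [115.0, -42.0], [150.0, -41.0]]
tcp bay 136.17470814401202 -12.007610707503838 z -0.01586497925651667 F [0.4 0.4 0.8] t 11.3667
clock: 12.03
eef_pos: [0.5519, 0.0581, 0.1886]
tool_rot: [0.999, 0.051, 0.002, -0.004]
ft_force: [0.8, 0.2, 0.5]
grip_width: 0.0602
clock: 12.87
eef_pos: [0.3806, -0.1833, 0.1849]
tool_rot: [0.999, 0.049, 0.0, -0.003]
ft_force: [-0.1, 0.8, 0.4]
grip_width: 0.0605
top [196, 182, 26, 30, 642] bay ctr [131.5 -11.8] corners [[154.0, -36.0], [111.0, -37.0], [109.0, 12.0], [152.0, 13.0]]
tcp bay -86.8101244096376 178.41675913344162 z 0.1844033013168429 F [ 0.2 -0.5 -0.8] t 13.0167
```

View pics/fin.png

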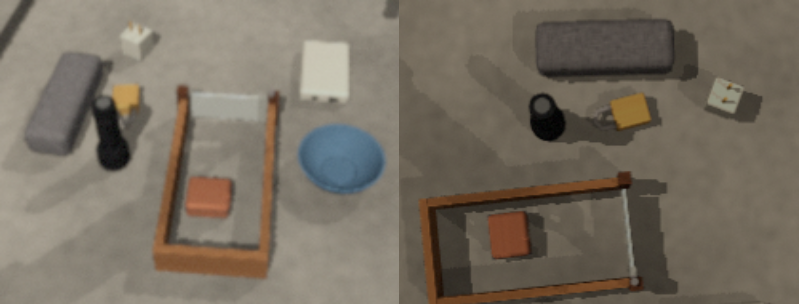

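The case lies flat in the bay at bay (131, −12) mm. The flap is shut behind it, the bystanders look unmoved and the robot is clear, so I'm handing in.

```bash
python3 -c "
from workcell import bot
print(bot.job_done())"
```

```text
the job is handed in; nothing more can be done
None
```

The job is handed in, with the case in the bay and the flap shut behind it; no verdict was reported. The leading finger opened the flap while the trailing finger, in line with it, pushed the case through the doorway. I then backed off and lifted clear, at about 13 s of the 40 s allowed.

**Final checks:**
- **Case:** the top camera puts it flat at bay (131, −12) mm. It needed to be over 80 mm in.
- **Flap:** it looks shut in both the side and top pictures. I judged this by eye and did not measure the angle.
- **Other things on the shelf:** none looked moved, also by eye. The dish and power bank are visible only in the side view.
- **Forces and gripper:** the wrist force stayed near 2 N or less in every reading I took, and the gripper was clear of everything at hand-in.

**What failed or disagreed:**
- **First push missed:** the fingertips sit about 20–30 mm further back than `tip_extent` suggests, so the fingers passed over the case without touching it. They only swung the flap open, to about 0.5 rad. I went back, lowered the fingers (TCP reading −16 mm) and pushed again.
- **Step 1 timing:** that first swing may already have counted as step 1. The flap shut again before the real push, so I don't expect the order to be affected.
- **Camera agreement:** the wrist and top cameras differed by about 4 mm in the case's sideways position, which did not matter here.

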